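# Turn a carved box lid over against the edge of a bench board

### The arm

A 7-joint arm with a two-finger parallel gripper is mounted at the origin on the work surface. World frame = base frame: x ahead of the robot, y to its left, z up, the work surface at z = 0. Lengths are in m, angles in rad, forces in N, time in s.
With the tool pointing down it reaches from about 0.4 to 0.85 m from the base axis. Payload 10.4 kg.
Tool frame: the origin (TCP) lies on the centre line of the jaws, within the pads' length; the fingertips stand 14 mm ahead of it and the grasp point (between the pads) lies 5 mm behind it (manip.tip_reach is the distance from the TCP to the fingertips, in m); z points along the fingers, y is the line along which they close (so a half turn about z gives the same grasp; the last joint's range is limited). The gripper opens to 85 mm and grips with 20 to 120 N. Pads are 22 mm wide; open, the fingers measure 114 mm over their backs; the gripper's body (76 mm by 85 mm) begins 54 mm behind the grasp point. The pads swing forward as they close: fully open they stand 13 mm farther back than shut.
Start: joints at [-1.159, 0.332, -0.065, 1.46, 0.022, 1.35, -0.088], TCP at [0.263, 0.567, 0.245] pointing down, gripper open.
Joint ranges: [-2.6, 2.6], [-0.5, 2.12], [-1.47, 1.34], [0.16, 2.42], [-1.27, 4.41], [0.06, 2.06], [-2.6, 2.6]. Speed limits (rad/s): [2.22, 2.22, 2.79, 2.79, 3.14, 3.14, 3.14].

### API

Orientations are given as a unit quaternion [x, y, z, w].
In Python, from workcell import manip gives the robot as it stands.
- The arm moves only by the shell command python3 -m pendant 'ROWS' [FORCE]. ROWS is JSON, a list of rows, each a list of 7 numbers: the shift along the tool's x, y, z in units of 50 mm (1.0 is 50 mm), then the turn, a rotation vector about the tool's x, y, z in units of 8 degrees (1.0 is 8 degrees), then the opening, from -1 (shut) to 1 (fully open), so that 0 is half open. In form: [[dx, dy, dz, ax, ay, az, jaw], ...]. A call has exactly 10 rows; each row is the pose to reach, as a shift and turn from the pose commanded when the call began, along the tool's axes at that moment; what a row does not reach only later rows make up. A row lasts 1/8 s, in which the tool goes at most 62.5 mm and 10.7 degrees, less where a joint would pass 70% of its speed; a pose out of reach is approached as far as the arm can. A call with a gripper value outside its range is refused whole. The fingers move at their own pace and stop on an object; FORCE is the grip in N (left out, the last holds). Time passes only in rows, so rows that repeat a pose let the fingers close, or fill a call up. It gives the time, the measured TCP pose, the force, the opening and the grip force at its end, in the units of the state.
- manip.get_obs(): the state, without advancing time (a new reading comes with each control period).
- manip.camera(name): name is "side" or "top"; returns (picture, depth): 384x512x3 uint8, red, green, blue; 384x512 float32, m along the optical axis (not along the pixel's ray), 0 where there is no reading.
- manip.get_calibration(name): a dict with "fx", "fy", "cx", "cy" (pixels), "D" ([k1, k2, p1, p2, k3] as OpenCV has them; the pictures are not rectified), "xyz" and "orientation" of the camera in the world. Camera axes: x right, y up, looking along -z (the intrinsics and any distortion apply to the point x, -y, -z); pixel columns grow to the right and rows downward; lengths in m; the calibration is good to about 2 mm. A picture is of the moment at which its call begins. get_calibration takes no time and is no camera call.
- manip.hand_in(): hands the job in; it is judged then, once.
Trained networks look in the newest picture that a camera, given by its name, has taken for a name from the list of things; names that differ only in an ending like _2 or _b are one class to them, and where a whole thing is asked for, a point or a joint stands for the part that bears it (a point fixed in the world has none). Each returns a list of dicts, best first, with "p" (0 to 1); they miss things now and then, are a little off and sometimes report something else, mostly with a low value. They report only what shows in the picture. A call takes as long as a camera call. They do not tell look-alikes from the thing itself.
- manip.find_in(thing, camera): "box" ([left, top, right, bottom] in pixels, round what is visible of it).
- manip.trace(thing, camera): "pixels" (384x512 bool, what is visible of it) and "box" ([left, top, right, bottom] in pixels, round what is visible of it).
- manip.tip_of(thing, camera): "pixel" ([column, row] in pixels: a listed point, or the origin of a listed thing).
The state is a dict: "clock": time; "joint_pos": joint angles; "joint_velocities": joint speeds; "tau": joint torques, N m; "position": TCP position; "ee_rot": TCP orientation; "ft_force": force on the tool from outside, world axes, zero at the start; "torque": the same for the moment, N m; "grip_width": opening from 0.0 (shut) to 1.0 (fully open); "grasp_force": force on a finger pad.
Only numpy, scipy, OpenCV 4.12 (cv2) and the standard library are available. Lean on these libraries where they do the work, as an engineer would, in place of code of your own. Each camera call takes 0.05 s, during which the arm holds its last target. There are 200 camera calls.

### The job

Without gripping or lifting the wooden box lid, push it gently with your fingers up to the open edge of the carving board and keep pushing until it tips up against that edge and turns over onto the board, underside up. Then push the upturned lid along the board until it lies flat and square against the fence at the back. Take your hand away, and leave the chest, mallet, gouge and honing stone alone.

Things in the scene. Friction and masses are not known exactly. Their poses are not given: they have to be found in the camera images.
- lid: Loose lid of a small box, 0.18 kg: plate 95 x 140 x 14 mm, dark diamond inlay on top, standing on a hollow frame (71 x 116 mm outside, walls 14, 12 mm high); 26 mm thick. The plate overhangs the frame by 12 mm, 12 mm above the bench. Origin: centre of the frame's foot, on the bench at the start. z: to the inlaid face (up at the start); x: across the 95 mm, to the board within 15 deg; y: along the 140 mm.
- lid_near (a point): Middle of the lid's 140 mm edge that is away from the board at the start, half-way through the 14 mm plate (19 mm above the bench then; the edge spans 12 to 26 mm above it). Axes as the lid's. After the turn this edge leads towards the fence.
- lid_far (a point): Middle of the lid's other 140 mm edge, which faces the board at the start, 25 to 65 mm short of it; half-way through the plate. Axes as the lid's. After the turn this is the edge to push on, 95 mm behind lid_near; the plate then lies on the board, 18 to 32 mm above the bench, the hollow frame on top.
- board: Carving board fixed to the bench: plywood 185 mm from open edge to back, 220 mm wide, 18 mm thick. Its upright open edge meets the lid's plate (12 to 26 mm above the bench) and acts as the pivot: the plate's top stands 8 mm higher. Origin: middle of the foot of the open edge, at bench height. x: level, from the open edge to the fence; y: along the open edge; z: up.
- fence (a point): Middle of the face of the dark hardwood fence at the back of the board, against which the lid must lie: 160 mm from the open edge along the board's x. The fence is 25 mm thick, as wide as the board (220 mm) and 15 mm high above its face (18 to 33 mm above the bench); this point is half-way up. Axes as the board's.
- chest: The open wooden box, 95 x 140 mm and 60 mm high, standing loose on the bench; not to be moved. Origin: centre of its underside.
- mallet: Round wooden carver's mallet, 84 mm across and 218 mm tall, standing loose on its head with the handle up; not to be moved. Origin: centre of its underside.
- gouge: Gouge lying loose on the bench, 238 mm long and 24 mm thick, handle towards its -x and steel blade towards its +x; not to be moved. Origin: at bench height under the joint between handle and blade, 115 mm from the handle's end and 123 mm from the blade's tip.
- stone: Honing stone in a wooden holder, 170 x 62 mm and 28 mm high, long side along its x, loose on the bench; not to be moved. Origin: centre of its underside.
Things that resemble listed ones, but are neither listed nor needed, are in the scene too. What is meant by the lid is not red, and is the smaller of those in its own colour.

How it is judged:
On the way, in this order (a step that is already met when the one before it is completed fails the run):
1. the lid stands tipped up on its far edge at the open edge of the board (angle between lid's own z axis and vertical between 1 and 2 rad and x of lid_far in the frame of board between -0.025 and 0.04 m and height (world z) of lid_far below 0.04 m), for 0.04 s.
2. the lid lies turned over on the board (angle between lid's own z axis and vertical above 3 rad and x of lid in the frame of board above 0.03 m), for 0.1 s.
At the end, for the whole second after the job is handed in: The lid lies at rest on the board, underside up, flat within 3.5 degrees, its leading 140 mm edge within 5 mm of the fence's face and square to it within 3.4 degrees, its middle within 45 mm of the board's centre line (so that the lid does not hang over the board's sides by more than 5 mm) (angle between lid's own z axis and vertical above 3.08 rad and x of lid_near in the frame of board between 0.155 and 0.163 m and angle between the x axis of lid and the x axis of board, either way round below 0.06 rad and y of lid in the frame of board between -0.045 and 0.045 m and height (world z) of lid below 0.047 m and linear speed of lid below 0.01 m/s); the robot touches nothing.
It fails at once if the lid is lifted or carried: both its long edges rise above 42 mm (at least 10 mm clear of bench and board), or it is raised by over 9 mm off the board once turned over (height (world z) of each of lid_near, lid_far above 0.042 m or (angle between lid's own z axis and vertical above 3 rad and height (world z) of lid above 0.053 m)).
It fails at once if the lid is gripped or struck: the fingers squeeze or press it with over 28 N while it does not bear on the board with 10 N (contact force between the fingers and lid above 28 N and contact force between lid and board below 10 N).
It fails at once if the lid is pushed very hard, with over 80 N (contact force between the fingers and lid above 80 N).
It fails at once if the chest, mallet, gouge or honing stone is moved more than 15 mm (distance of any of chest, mallet, gouge, stone from where it was at the start of the episode above 0.015 m).
It also fails if it takes over 54 s, if anything falls off the work surface, if the arm or the gripper's body presses on something with over 40 N, if the wrist force passes 120 N, or if a joint passes its speed limit or range.

## Working session

There is one attempt and no reset: what is moved stays moved. The work goes in short steps, Python scripts to look and compute and a shell command to move; the robot and the scene stay as the last step left them, time stands still between calls to the robot, and variables do not carry over. Pictures are saved under pics/ and viewed, at most 10 in all, crops included, and the job is handed in when it is done.

```bash
mkdir -p pics; ls; cat > h.py <<'E'
import numpy as np, cv2
from scipy.spatial.transform import Rotation as R
from workcell import manip
def cloud(name,d):
    c=manip.get_calibration(name); h,w=d.shape
    K=np.array([[c['fx'],0,c['cx']],[0,c['fy'],c['cy']],[0,0,1]])
    u,v=np.meshgrid(np.arange(w),np.arange(h))
    p=cv2.undistortPoints(np.stack([u,v],-1).reshape(-1,1,2).astype(float),K,np.array(c['D'])).reshape(h,w,2)
    P=np.stack([p[...,0]*d,-p[...,1]*d,-d],-1)
    W=P@R.from_quat(c['orientation']).as_matrix().T+np.array(c['xyz'])
    W[d<=0]=np.nan
    return W
E
python3 - <<'E'
from h import *
print(manip.get_obs()); 
for n in('top','side'):
    im,d=manip.camera(n); cv2.imwrite(f'pics/{n}0.png',im[...,::-1]); np.save(f'{n}0.npy',d); print(n,manip.get_calibration(n))
    W=cloud(n,d)
    for t in('lid','board','fence','chest','mallet','gouge','stone'):
        for r in manip.trace(t,n):
            if r['p']<.2: continue
            m=r['pixels']; q=W[m]; q=q[~np.isnan(q[:,0])]
            print(t,round(r['p'],2),np.round(r['box']),np.round(np.median(q,0),3) if len(q) else None, np.round(np.percentile(q[:,2],[5,95]),3) if len(q) else None)
E
```

```text
pics
{'clock': 0.0, 'joint_pos': array([-1.15859722,  0.33285859, -0.06471515,  1.46098259,  0.0216421 ,
        1.3499096 , -0.08849545]), 'joint_velocities': array([-0.00029595,  0.00012257,  0.00069956, -0.00179019, -0.0013573 ,
       -0.00034313,  0.000837  ]), 'tau': array([-8.94226559e-04, -6.25421619e+01,  4.86067508e-02, -3.91611207e+01,
        1.62138767e-02,  9.56249511e-03, -1.39843090e-05]), 'position': array([0.26311861, 0.56650115, 0.24450456]), 'ee_rot': array([ 2.15666658e-01,  9.76466773e-01, -7.22995438e-04, -1.05293257e-04]), 'ft_force': array([ 0.1625634 ,  0.26673552, -0.03864582]), 'torque': array([-0.008543  ,  0.00997532, -0.02196549]), 'grasp_force': 0.0, 'grip_width': 1.000540027902356}
top {'fx': 445.7756186241731, 'fy': 445.7756186241731, 'cx': 262.8607633140608, 'cy': 191.6987078914861, 'D': array([-0.08781737,  0.        ,  0.        ,  0.        ,  0.        ]), 'xyz': array([0.46247604, 0.00693443, 1.18816478]), 'orientation': array([ 0.01652372, -0.0210685 , -0.69855551,  0.71505474])}
lid 0.95 [298. 249. 357. 311.] [ 0.301 -0.172  0.026] [0.022 0.0
[... 899 characters left out ...]
, -0.33725357,  0.87980478])}
lid 0.8 [255. 232. 314. 284.] [ 0.497 -0.175  0.026] [0.02  0.029]
lid 0.6 [317. 184. 389. 225.] [ 0.764 -0.187  0.033] [0.022 0.037]
lid 0.6 [203. 277. 253. 333.] [ 0.291 -0.178  0.027] [0.019 0.03 ]
board 0.71 [200. 174. 294. 248.] [0.516 0.024 0.018] [0.013 0.033]
fence 0.81 [195. 170. 290. 249.] [0.516 0.025 0.018] [0.012 0.033]
chest 0.8 [336. 265. 409. 335.] [ 0.564 -0.407  0.03 ] [0.008 0.062]
chest 0.2 [200. 172. 295. 250.] [0.516 0.025 0.018] [0.009 0.033]
mallet 0.78 [222.  88. 247. 148.] [0.686 0.273 0.098] [0.006 0.205]
gouge 0.9 [136. 136. 199. 166.] [0.463 0.397 0.017] [0.007 0.025]
stone 0.64 [120. 177. 178. 215.] [0.334 0.262 0.025] [0.005 0.031]
```

View pics/top0.png

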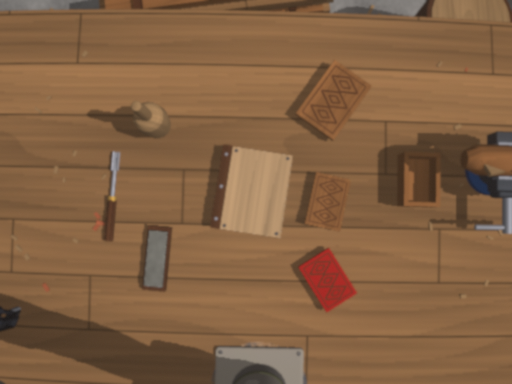

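```bash
python3 - <<'E'
import cv2
im=cv2.imread('pics/top0.png')[50:330,200:400]
cv2.imwrite('pics/crop0.png',cv2.resize(im,None,fx=2.1,fy=2.1,interpolation=cv2.INTER_CUBIC))
E
```

```text
(no output)
```

View pics/crop0.png

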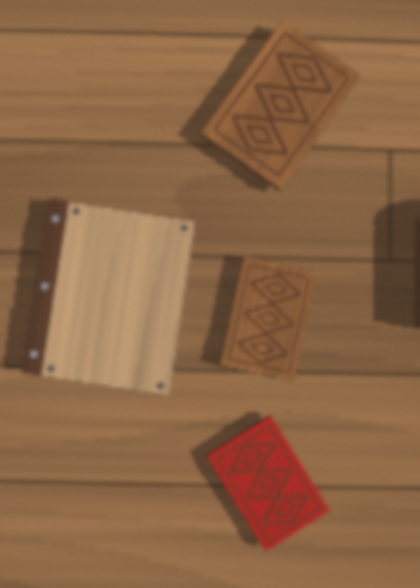

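The smaller brown lid at px (327,201) is the one meant. The look-alikes are the larger brown lid at (333,101) and the red one at (327,280). The crop confirms it: the small one is brown, beside the board's open edge, with the dark fence on the far (left) side.

```bash
cat >> h.py <<'E'
def rect(pts,z=None):
    (c,s,a)=cv2.minAreaRect((pts[:,:2]*1000).astype(np.float32))
    return np.array(c)/1000,s,a
def traced(t,n,near,W,k=3):
    best=[r for r in manip.trace(t,n)]
    out=[]
    for r in best:
        m=cv2.erode(r['pixels'].astype(np.uint8),np.ones((1,1)))>0
        q=W[m]; q=q[~np.isnan(q[:,0])]
        if len(q) and np.linalg.norm(np.median(q,0)[:2]-near)<.05: out.append((r['p'],q))
    return out
E
python3 - <<'E'
from h import *
for n in('top','side'):
    im,d=manip.camera(n); W=cloud(n,d)
    for p,q in traced('lid',n,[.503,-.168],W):
        s=q[(q[:,2]>.018)&(q[:,2]<.034)]; print(n,'lid',round(p,2),rect(s),s.mean(0))
    for p,q in traced('board',n,[.525,.03],W):
        s=q[(q[:,2]>.01)]; print(n,'board+fence',round(p,2),rect(s),s.mean(0))
        b=q[(q[:,2]>.01)&(q[:,2]<.025)]; print('  low part',rect(b))
    for t in('lid','lid_near','lid_far','board','fence'):
        for r in manip.tip_of(t,n)[:3]:
            u,v=np.round(r['pixel']).astype(int)
            if 0<=v<384 and 0<=u<512: print(t,round(r['p'],2),(u,v),np.round(W[v,u],3))
E
```

```text
top lid 0.64 (array([ 0.50413705, -0.16905902]), (96.09388732910156, 140.31942749023438), 78.47223663330078) [ 0.50357397 -0.16852084  0.02636997]
top board+fence 0.57 (array([0.52713586, 0.03133296]), (185.09156799316406, 220.16941833496094), 82.54386138916016) [0.52624208 0.03208192 0.0203237 ]
  low part (array([0.52554749, 0.01919656]), (160.6117706298828, 220.16941833496094), 82.54386138916016)
lid 0.83 (np.int64(332), np.int64(101)) [ 0.768 -0.177  0.035]
lid 0.83 (np.int64(327), np.int64(277)) [ 0.306 -0.172  0.025]
lid 0.76 (np.int64(328), np.int64(199)) [ 0.509 -0.171  0.025]
lid_near 0.98 (np.int64(313), np.int64(85)) [ 0.819 -0.129  0.002]
lid_near 0.92 (np.int64(343), np.int64(273)) [ 0.317 -0.214  0.024]
lid_near 0.75 (np.int64(345), np.int64(209)) [ 0.485 -0.22   0.004]
lid_far 0.96 (np.int64(310), np.int64(198)) [ 0.511 -0.123  0.026]
lid_far 0.66 (np.int64(316), np.int64(288)) [ 0.278 -0.143  0.029]
lid_far 0.61 (np.int64(160), np.int64(259)) [0.343 0.263 0.03 ]
board 0.86 (np.int64(287), np.int64(200)) [ 0.505 -0.065  0.002]
fence 0.71 (np.int64(224), np.int64(188)) 
[... 442 characters left out ...]
, np.int64(210)) [ 0.739 -0.192  0.034]
lid 0.92 (np.int64(227), np.int64(306)) [ 0.284 -0.181  0.027]
lid 0.83 (np.int64(284), np.int64(256)) [ 0.49  -0.173  0.028]
lid_near 0.82 (np.int64(245), np.int64(308)) [ 0.314 -0.215  0.028]
lid_near 0.75 (np.int64(349), np.int64(190)) [ 0.797 -0.139  0.031]
lid_near 0.69 (np.int64(296), np.int64(268)) [ 0.492 -0.218  0.02 ]
lid_far 0.95 (np.int64(272), np.int64(245)) [ 0.492 -0.123  0.024]
lid_far 0.92 (np.int64(358), np.int64(223)) [ 0.742 -0.227  0.002]
lid_far 0.79 (np.int64(212), np.int64(297)) [ 0.271 -0.136  0.025]
board 0.93 (np.int64(262), np.int64(236)) [ 0.501 -0.071  0.002]
fence 0.19 (np.int64(168), np.int64(155)) [ 0.488  0.389 -0.001]
```

```bash
cat >> h.py <<'E'
D=np.array([.13,.9915,0]); D/=np.linalg.norm(D); Y=np.array([-D[1],D[0],0]); O=np.array([.514,-.061,0])
def Rt(t,D=D):  # tilt deg: fingers point forward along D
    t=np.radians(t); up=np.array([0,0,1.]); z=-up*np.cos(t)+D*np.sin(t); x=D*np.cos(t)+up*np.sin(t)
    return np.stack([x,np.cross(z,x),z],1)
def row(xyz,Rw,p0=None,R0=None):
    o=manip.get_obs(); p=o['position'] if p0 is None else p0; r=R.from_quat(o['ee_rot']).as_matrix() if R0 is None else R0
    return np.round(np.r_[r.T@(np.array(xyz)-p)/.05, R.from_matrix(r.T@Rw).as_rotvec(degrees=True)/8],2)
def bd(x,y,z): return O+x*D+y*Y+np.array([0,0,z])
def st():
    o=manip.get_obs(); q=o['position']-O; r=R.from_quat(o['ee_rot']).as_matrix()
    print('t',round(o['clock'],2),'board xyz',np.round([q@D,q@Y,q[2]],4),'tilt',np.round(np.degrees(np.arcsin(r[:,2]@D)),1),'F board',np.round([o['ft_force']@D,o['ft_force']@Y,o['ft_force'][2]],1),'w',round(o['grip_width'],2),'j',np.round(o['joint_pos'],2))
E
python3 - <<'E'
from h import *
print(manip.tip_reach)
a=np.radians(120); print(row([.46,.22,.25],Rt(0,np.array([np.cos(a),np.sin(a),0]))))
E
```

```text
0.014
[-6.49 -4.63 -0.09  0.   -0.    4.39]
```

```bash
python3 -m pendant '[[-1.1,-0.8,0,0,0,0.8,1],[-2.2,-1.6,0,0,0,1.6,1],[-3.2,-2.3,0,0,0,2.4,1],[-4.3,-3.1,0,0,0,3.2,1],[-5.4,-3.9,0,0,0,4,1],[-6.5,-4.6,0,0,0,4.4,1],[-6.5,-4.6,0,0,0,4.4,1],[-6.5,-4.6,0,0,0,4.4,1],[-6.5,-4.6,0,0,0,4.4,1],[-6.5,-4.6,0,0,0,4.4,1]]'; python3 - <<'E'
from h import *
st(); print(row(bd(-.205,-.003,.13),Rt(20)))
E
```

```text
clock: 2.85
position: [0.4604, 0.2227, 0.2453]
ee_rot: [0.5, 0.866, 0.0, -0.0]
ft_force: [-0.6, -0.3, 0.7]
grip_width: 1.0
grasp_force: 0.0
t 2.85 board xyz [0.2743 0.09   0.2453] tilt 0.0 F board [-0.4  0.6  0.7] w 1.0 j [-0.77  0.08  0.24  1.77 -0.02  1.3   0.  ]
[-8.74 -4.36  2.3  -0.82  2.41  4.64]
```

```bash
python3 -m pendant '[[-1.1,-0.5,0.2,-0.1,0.3,0.6,1],[-2.2,-1.1,0.5,-0.2,0.6,1.2,1],[-3.3,-1.6,0.8,-0.3,0.9,1.7,1],[-4.4,-2.2,1.1,-0.4,1.2,2.3,1],[-5.5,-2.7,1.4,-0.5,1.5,2.9,1],[-6.6,-3.3,1.7,-0.6,1.8,3.5,1],[-7.7,-3.8,2,-0.7,2.1,4.1,1],[-8.7,-4.4,2.3,-0.8,2.4,4.6,1],[-8.7,-4.4,2.3,-0.8,2.4,4.6,1],[-8.7,-4.4,2.3,-0.8,2.4,4.6,1]]'; python3 - <<'E'
from h import *
st(); 
for n in('side','top'):
    im,d=manip.camera(n); W=cloud(n,d); o=manip.get_obs(); q=W-O
    B=np.stack([q@D,q@Y,q[...,2]],-1); t=bd(*[0,0,0])
    p=o['position']-O; p=np.array([p@D,p@Y,p[2]])
    m=(np.abs(B[...,0]-p[0])<.08)&(np.abs(B[...,1]-p[1])<.08)&(B[...,2]>.07)&(B[...,2]<.3)
    s=(W[m]-o['position'])@R.from_quat(o['ee_rot']).as_matrix()
    for z in range(-60,20,10):
        k=s[(s[:,2]*1000>=z)&(s[:,2]*1000<z+10)]
        if len(k): print(n,z,len(k),np.round(k[:,:2].min(0),3),np.round(k[:,:2].max(0),3),round(k[:,2].max(),4))
    cv2.imwrite(f'pics/{n}1.png',cv2.resize(im[150:350,180:400],None,fx=2.7,fy=2.7)[...,::-1])
print(row(bd(-.193,-.003,.022),Rt(20)))
E
```

```text
clock: 4.1
position: [0.4874, -0.2648, 0.1297]
ee_rot: [0.739, 0.651, 0.129, -0.115]
ft_force: [0.3, 1.0, 0.8]
grip_width: 1.001
grasp_force: 0.0
t 4.1 board xyz [-2.055e-01 -1.000e-04  1.297e-01] tilt 19.9 F board [ 1.  -0.2  0.8] w 1.0 j [ 0.03  0.48  0.73  1.7  -0.61  1.34  0.83]
side -60 39 [-0.014 -0.078] [ 0.012 -0.032] -0.0516
side -50 3 [-0.013 -0.076] [ 0.008 -0.053] -0.0468
side -20 1 [-0.012 -0.048] [-0.012 -0.048] -0.0105
top -60 142 [-0.012 -0.074] [0.015 0.074] -0.05
top -50 76 [-0.011 -0.074] [0.014 0.074] -0.0405
top -40 21 [ 0.001 -0.056] [0.013 0.057] -0.0306
top -30 32 [ 0.002 -0.056] [0.012 0.057] -0.0201
top -20 28 [ 0.002 -0.055] [0.012 0.055] -0.01
top -10 19 [ 0.002 -0.055] [0.012 0.052] -0.0007
[-0.53  0.05  2.12 -0.02  0.01  0.04]
```

View pics/side1.png

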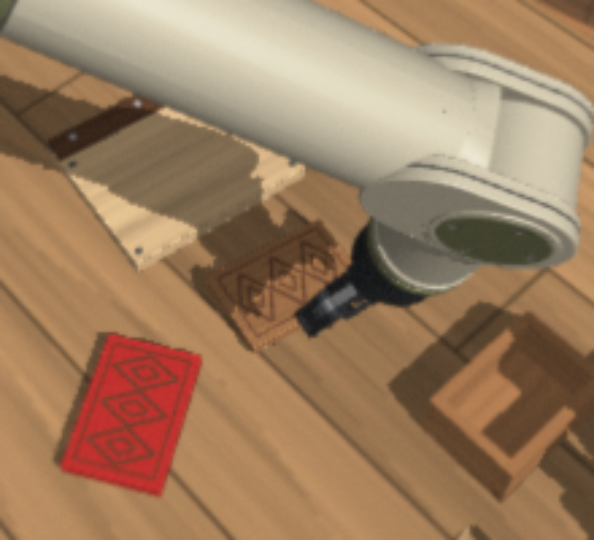

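The side view shows the small brown lid (crop centre ≈ (290,285)), the board behind it and the fingers just above its near edge, with the chest clear of the hand.

```bash
python3 -m pendant '[[-0.2,0,0.8,0,0,0,1],[-0.4,0,1.5,0,0,0,1],[-0.5,0.05,2.1,0,0,0,1],[-0.5,0.05,2.1,0,0,0,1],[-0.5,0.05,2.1,0,0,0,1],[-0.5,0.05,2.1,0,0,0,1],[-0.55,0.05,2.2,0,0,0,1],[-0.6,0.05,2.3,0,0,0,1],[-0.6,0.05,2.3,0,0,0,1],[-0.6,0.05,2.3,0,0,0,1]]'; python3 - <<'E'
from h import *
st()
for n in('top','side'):
    im,d=manip.camera(n); W=cloud(n,d); o=manip.get_obs(); s=(W-o['position'])@R.from_quat(o['ee_rot']).as_matrix()
    m=(np.abs(s[...,0])<.02)&(np.abs(s[...,1])<.062)&(np.abs(s[...,1])>.035)&(s[...,2]<.02)&(s[...,2]>-.04)&(W[...,2]>.004)
    print(n,m.sum(),np.round(s[m].max(0),4),np.round(W[m].min(0),4), np.round(np.sort(W[m][:,2])[:8],4))
print(row(bd(-.17,-.003,.008),Rt(20)))
E
```

```text
clock: 5.45
position: [0.4908, -0.2549, 0.0118]
ee_rot: [0.739, 0.651, 0.129, -0.115]
ft_force: [-0.3, 0.9, 0.3]
grip_width: 1.001
grasp_force: 0.0
t 5.45 board xyz [-0.1953 -0.0023  0.0118] tilt 19.9 F board [0.9 0.4 0.3] w 1.0 j [ 0.08  0.63  0.64  1.78 -0.73  1.16  0.94]
top 87 [0.0142 0.0597 0.0113] [ 0.4296 -0.2783  0.0041] [0.0041 0.0042 0.0046 0.0046 0.0048 0.0049 0.0053 0.0055]
side 2 [ 0.0181 -0.0384  0.015 ] [ 0.4505 -0.2681  0.0041] [0.0041 0.0044]
[ 0.45  0.01  0.25 -0.01  0.01  0.02]
```

```bash
python3 -m pendant '[[0.1,0,0.15,0,0,0,1],[0.22,0,0.19,0,0,0,1],[0.34,0,0.23,0,0,0,1],[0.46,0,0.27,0,0,0,1],[0.58,0,0.31,0,0,0,1],[0.7,0,0.36,0,0,0,1],[0.82,0,0.4,0,0,0,1],[0.94,0,0.44,0,0,0,1],[1.06,0,0.49,0,0,0,1],[1.18,0,0.53,0,0,0,1]]'; python3 - <<'E'
from h import *
st()
im,d=manip.camera('top'); W=cloud('top',d)
for p,q in traced('lid','top',[.51,-.14],W):
    q=q-O; B=np.stack([q@D,q@Y,q[:,2]],1); B=B[(B[:,2]<.036)&(B[:,2]>.018)]; print(round(p,2),rect(B),B.max(0),B.min(0))
E
```

```text
clock: 6.8
position: [0.4991, -0.1905, 0.0071]
ee_rot: [0.739, 0.651, 0.129, -0.114]
ft_force: [0.0, -1.1, -0.5]
grip_width: 0.998
grasp_force: 0.4
t 6.8 board xyz [-0.1303 -0.0021  0.0071] tilt 19.9 F board [-1.1 -0.1 -0.5] w 1.0 j [-0.03  0.58  0.63  1.86 -0.74  1.09  0.86]
0.9 (array([-0.07159408, -0.00053014]), (94.58433532714844, 139.88082885742188), 0.08724585920572281) [-0.02425981  0.06945557  0.03354205] [-0.11890704 -0.07047786  0.01908496]
```

```bash
python3 -m pendant '[[0.07,0,0.025,0,0,0,1],[0.14,0,0.05,0,0,0,1],[0.21,0,0.075,0,0,0,1],[0.28,0,0.1,0,0,0,1],[0.34,0,0.12,0,0,0,1],[0.39,0,0.14,0,0,0,1],[0.43,0,0.155,0,0,0,1],[0.45,0,0.165,0,0,0,1],[0.47,0,0.17,0,0,0,1],[0.48,0,0.175,0,0,0,1]]'; python3 - <<'E'
from h import *
st()
im,d=manip.camera('top'); W=cloud('top',d)
for p,q in traced('lid','top',[.51,-.12],W):
    q=q-O; B=np.stack([q@D,q@Y,q[:,2]],1); B=B[(B[:,2]<.036)&(B[:,2]>.018)]; print(round(p,2),rect(B),B.max(0),B.min(0))
E
```

```text
clock: 8.15
position: [0.5024, -0.1656, 0.0071]
ee_rot: [0.739, 0.651, 0.129, -0.114]
ft_force: [-0.1, -1.7, 1.8]
grip_width: 1.003
grasp_force: 1.1
t 8.15 board xyz [-0.1053 -0.0021  0.0071] tilt 19.9 F board [-1.7 -0.1  1.8] w 1.0 j [-0.07  0.56  0.62  1.89 -0.74  1.07  0.83]
0.86 (array([-0.04644548, -0.00068237]), (97.93403625488281, 139.9901885986328), 0.2768462598323822) [0.00250819 0.06950031 0.03264626] [-0.09540495 -0.07073356  0.01824731]
```

```bash
python3 -m pendant '[[0.01,0,0,0,0,0,1],[0.02,0,0.01,0,0,0,1],[0.03,0,0.01,0,0,0,1],[0.035,0,0.012,0,0,0,1],[0.04,0,0.014,0,0,0,1],[0.04,0,0.014,0,0,0,1],[0.04,0,0.014,0,0,0,1],[0.04,0,0.014,0,0,0,1],[0.04,0,0.014,0,0,0,1],[0.04,0,0.014,0,0,0,1]]'; python3 -c "
from h import *
st()"
```

```text
clock: 9.5
position: [0.5022, -0.1652, 0.007]
ee_rot: [0.74, 0.65, 0.129, -0.114]
ft_force: [-2.4, -7.2, 2.2]
grip_width: 1.002
grasp_force: 3.7
t 9.5 board xyz [-0.1048 -0.0018  0.007 ] tilt 19.8 F board [-7.4  1.5  2.2] w 1.0 j [-0.08  0.56  0.62  1.89 -0.74  1.07  0.82]
```

```bash
python3 -m pendant '[[0.03,0,-0.03,0,0,0,1],[0.04,0,-0.07,0,0,0,1],[0.06,0,-0.11,0,0,0,1],[0.07,0,-0.15,0,0,0,1],[0.09,0,-0.19,0,0,0,1],[0.105,0,-0.22,0,0,0,1],[0.12,0,-0.26,0,0,0,1],[0.14,0,-0.3,0,0,0,1],[0.14,0,-0.3,0,0,0,1],[0.14,0,-0.3,0,0,0,1]]'; python3 - <<'E'
from h import *
st()
for n in('top','side'):
    im,d=manip.camera(n); W=cloud(n,d); q=W-O; B=np.stack([q@D,q@Y,q[...,2]],-1)
    if n=='side': cv2.imwrite('pics/side2.png',cv2.resize(im[200:320,210:350],None,fx=4,fy=4)[...,::-1])
    for p,q in traced('lid',n,[.51,-.11],B if 0 else W):
        q=q-O; b=np.stack([q@D,q@Y,q[:,2]],1); print(n,round(p,2),[ (x,np.round(np.median(b[(b[:,0]>x-.005)&(b[:,0]<x+.005)][:,2]),3)) for x in(-.09,-.07,-.05,-.03,-.01,0.)], np.percentile(b[:,0],[1,99]).round(3))
E
```

```text
clock: 10.75
position: [0.5023, -0.1644, 0.0234]
ee_rot: [0.74, 0.65, 0.128, -0.113]
ft_force: [-2.6, -8.8, 0.4]
grip_width: 1.0
grasp_force: 4.9
t 10.75 board xyz [-0.1041 -0.0019  0.0234] tilt 19.7 F board [-9.   1.5  0.4] w 1.0 j [-0.09  0.53  0.64  1.88 -0.72  1.09  0.8 ]
top 0.91 [(-0.09, np.float64(0.041)), (-0.07, np.float64(0.039)), (-0.05, np.float64(0.035)), (-0.03, np.float64(0.032)), (-0.01, np.float64(0.029)), (0.0, np.float64(0.027))] [-0.092  0.001]
side 0.97 [(-0.09, np.float64(0.041)), (-0.07, np.float64(0.038)), (-0.05, np.float64(0.035)), (-0.03, np.float64(0.031)), (-0.01, np.float64(0.028)), (0.0, np.float64(0.026))] [-0.096 -0.001]
```

View pics/side2.png

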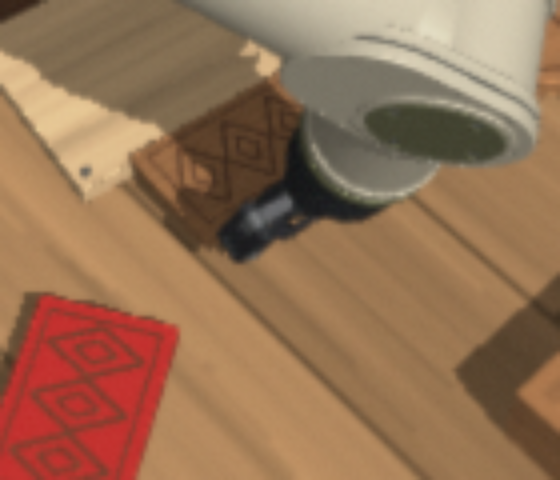

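The lid's near edge has risen about 10°, pivoting at the board's edge (crop ~(140,160)–(270,80)), fingers behind it. Continuing the arc.

```bash
python3 -m pendant '[[0.04,0,-0.07,0,0,0,1],[0.08,0,-0.145,0,0,0,1],[0.125,0,-0.215,0,0,0,1],[0.17,0,-0.28,0,0,0,1],[0.22,0,-0.345,0,0,0,1],[0.275,0,-0.41,0,0,0,1],[0.33,0,-0.475,0,0,0,1],[0.39,0,-0.53,0,0,0,1],[0.39,0,-0.53,0,0,0,1],[0.39,0,-0.53,0,0,0,1]]'; python3 - <<'E'
from h import *
st()
for n in('top','side'):
    im,d=manip.camera(n); W=cloud(n,d)
    for p,q in traced('lid',n,[.51,-.11],W):
        q=q-O; b=np.stack([q@D,q@Y,q[:,2]],1); print(n,round(p,2),[ (x,np.round(np.median(b[(b[:,0]>x-.005)&(b[:,0]<x+.005)][:,2]),3)) for x in(-.08,-.06,-.04,-.02,0.)], np.percentile(b[:,0],[1,99]).round(3))
E
```

```text
clock: 12.2
position: [0.5037, -0.1549, 0.0554]
ee_rot: [0.74, 0.65, 0.129, -0.113]
ft_force: [-3.5, -8.0, 4.0]
grip_width: 1.001
grasp_force: 4.9
t 12.2 board xyz [-0.0944 -0.002   0.0554] tilt 19.7 F board [-8.4  2.4  4. ] w 1.0 j [-0.13  0.47  0.66  1.88 -0.68  1.12  0.74]
top 0.64 [(-0.08, np.float64(0.069)), (-0.06, np.float64(0.063)), (-0.04, np.float64(0.051)), (-0.02, np.float64(0.039)), (0.0, np.float64(0.029))] [-0.083  0.003]
side 0.73 [(-0.08, np.float64(0.068)), (-0.06, np.float64(0.062)), (-0.04, np.float64(0.049)), (-0.02, np.float64(0.038)), (0.0, np.float64(0.028))] [-0.104  0.004]
```

```bash
python3 -m pendant '[[0.06,0,-0.06,0,0,0,1],[0.115,0,-0.115,0,0,0,1],[0.18,0,-0.165,0,0,0,1],[0.24,0,-0.215,0,0,0,1],[0.31,0,-0.26,0,0,0,1],[0.38,0,-0.3,0,0,0,1],[0.455,0,-0.34,0,0,0,1],[0.53,0,-0.375,0,0,0,1],[0.69,0,-0.43,0,0,0,1],[0.85,0,-0.48,0,0,0,1]]'; python3 - <<'E'
from h import *
st()
for n in('top','side'):
    im,d=manip.camera(n); W=cloud(n,d)
    for p,q in traced('lid',n,[.51,-.10],W):
        q=q-O; b=np.stack([q@D,q@Y,q[:,2]],1); print(n,round(p,2),[ (x,np.round(np.median(b[(b[:,0]>x-.005)&(b[:,0]<x+.005)][:,2]),3)) for x in(-.08,-.06,-.04,-.02,0.,.02)], np.percentile(b[:,0],[1,99]).round(3))
cv2.imwrite('pics/side3.png',cv2.resize(im[180:320,200:350],None,fx=4,fy=4)[...,::-1])
E
```

```text
clock: 13.65
position: [0.5081, -0.1217, 0.0927]
ee_rot: [0.74, 0.651, 0.129, -0.114]
ft_force: [-1.7, -2.5, 3.6]
grip_width: 0.999
grasp_force: 2.3
t 13.65 board xyz [-0.061  -0.002   0.0927] tilt 19.9 F board [-2.7  1.4  3.6] w 1.0 j [-0.21  0.38  0.68  1.89 -0.63  1.15  0.63]
top 0.98 [(-0.08, np.float64(nan)), (-0.06, np.float64(0.081)), (-0.04, np.float64(0.103)), (-0.02, np.float64(0.072)), (0.0, np.float64(0.036)), (0.02, np.float64(nan))] [-0.054  0.007]
  return _methods._mean(a, axis=axis, dtype=dtype,
  ret = ret.dtype.type(ret / rcount)
```

View pics/side3.png

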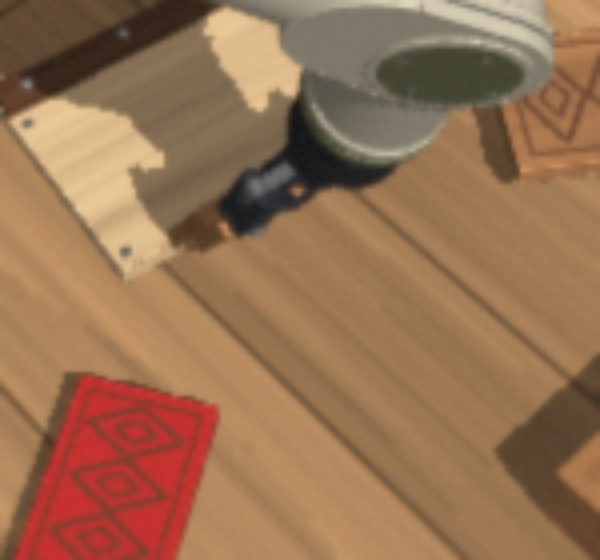

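The side crop shows the lid about 60° up at the board's edge (~(200,235)), with the fingers behind it. Next: tip it through vertical.

```bash
python3 -m pendant '[[0.24,0,-0.02,0,0,0,1],[0.475,0,-0.02,0,0,0,1],[0.64,0,0,0,0,0,1],[0.8,0,0.03,0,0,0,1],[0.95,0,0.07,0,0,0,1],[1.07,0,0.11,0,0,0,1],[1.18,0,0.15,0,0,0,1],[1.27,0,0.19,0,0,0,1],[1.37,0,0.22,0,0,0,1],[1.44,0,0.25,0,0,0,1]]'; python3 - <<'E'
from h import *
st()
for n in('top','side'):
    im,d=manip.camera(n); W=cloud(n,d)
    for p,q in traced('lid',n,[.52,-.03],W):
        q=q-O; b=np.stack([q@D,q@Y,q[:,2]],1); print(n,round(p,2),[ (x,np.round(np.median(b[(b[:,0]>x-.005)&(b[:,0]<x+.005)][:,2]),3)) for x in(-.01,.01,.03,.05,.07,.09)], np.percentile(b[:,0],[1,99]).round(3))
cv2.imwrite('pics/side4.png',cv2.resize(im[150:290,180:330],None,fx=4,fy=4)[...,::-1])
E
```

```text
clock: 15.1
position: [0.5177, -0.0492, 0.1061]
ee_rot: [0.739, 0.651, 0.13, -0.115]
ft_force: [-4.4, 0.9, 15.1]
grip_width: 0.999
grasp_force: 6.6
t 15.1 board xyz [ 0.0122 -0.0021  0.1061] tilt 20.0 F board [ 0.3  4.4 15.1] w 1.0 j [-0.34  0.32  0.65  1.92 -0.6   1.11  0.48]
top 0.71 [(-0.01, np.float64(nan)), (0.01, np.float64(0.103)), (0.03, np.float64(0.111)), (0.05, np.float64(nan)), (0.07, np.float64(nan)), (0.09, np.float64(nan))] [-0.001  0.038]
side 0.72 [(-0.01, np.float64(0.047)), (0.01, np.float64(0.072)), (0.03, np.float64(0.104)), (0.05, np.float64(nan)), (0.07, np.float64(nan)), (0.09, np.float64(nan))] [-0.015  0.027]
  return _methods._mean(a, axis=axis, dtype=dtype,
  ret = ret.dtype.type(ret / rcount)
```

View pics/side4.png

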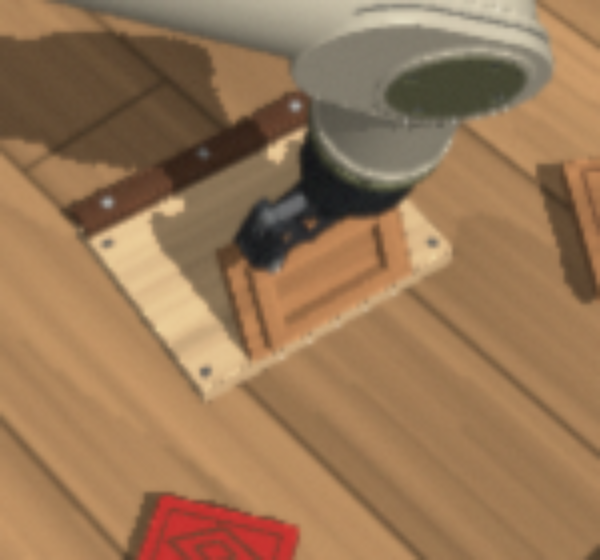

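The lid is past upright, but the fingertips sit in the pocket between the plate and frame (crop ~(265,250)) and bear on the frame wall (15 N). Raising straight up to release it.

```bash
python3 -m pendant '[[0.03,0,-0.06,0,0,0,1],[0.06,0,-0.13,0,0,0,1],[0.09,0,-0.2,0,0,0,1],[0.13,0,-0.32,0,0,0,1],[0.2,0,-0.5,0,0,0,1],[0.27,0,-0.7,0,0,0,1],[0.27,0,-0.7,0,0,0,1],[0.27,0,-0.7,0,0,0,1],[0.27,0,-0.7,0,0,0,1],[0.27,0,-0.7,0,0,0,1]]'; python3 - <<'E'
from h import *
st()
for n in('top','side'):
    im,d=manip.camera(n); W=cloud(n,d)
    for p,q in traced('lid',n,[.52,-.03],W):
        q=q-O; b=np.stack([q@D,q@Y,q[:,2]],1); print(n,round(p,2),np.percentile(b,[2,98],axis=0).round(3), rect(b[b[:,2]<.06]))
cv2.imwrite('pics/side5.png',cv2.resize(im[150:290,180:330],None,fx=4,fy=4)[...,::-1])
E
```

```text
clock: 16.55
position: [0.5172, -0.049, 0.1421]
ee_rot: [0.739, 0.651, 0.129, -0.115]
ft_force: [0.7, 0.6, 0.4]
grip_width: 1.004
grasp_force: 0.0
t 16.55 board xyz [ 0.0123 -0.0016  0.1421] tilt 19.9 F board [ 0.7 -0.6  0.4] w 1.0 j [-0.36  0.26  0.67  1.89 -0.55  1.17  0.42]
top 0.78 [[ 0.012 -0.068  0.026]
 [ 0.104  0.066  0.048]] (array([ 0.05710613, -0.00133514]), (100.40375518798828, 142.4210662841797), 0.7205564379692078)
side 0.73 [[ 0.008 -0.064  0.021]
 [ 0.097  0.072  0.047]] (array([ 0.05883799, -0.00076515]), (148.57444763183594, 107.92022705078125), 88.67375946044922)
```

View pics/side5.png

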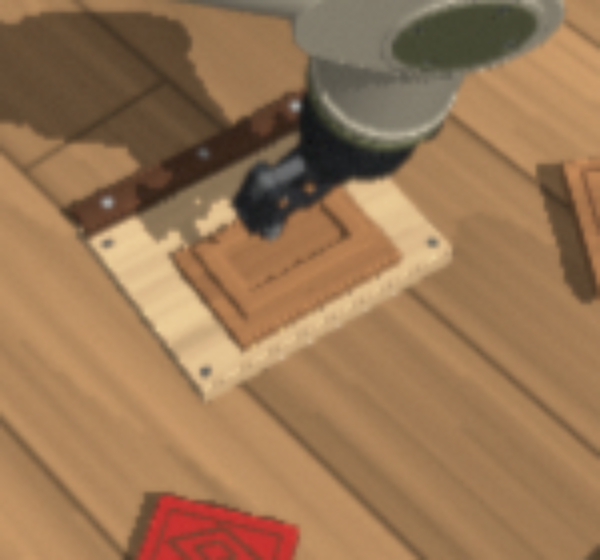

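The lid lies underside up, flat and square on the board (crop ~(290,265)). Its centre is at board x ≈ 0.058. Moving the hand back, straightening it and lowering it behind the lid.

```bash
python3 - <<'E'
from h import *
print(row(bd(-.03,-.001,.13),Rt(0)),row(bd(-.03,-.001,.06),Rt(0)),row(bd(-.03,-.001,.024),Rt(0)))
E
```

```text
[-0.88 -0.02 -0.06 -0.01 -2.49  0.02] [-1.36 -0.02  1.26 -0.01 -2.49  0.02] [-1.6  -0.02  1.94 -0.01 -2.49  0.02]
```

```bash
python3 -m pendant '[[-0.5,0,0,0,-0.9,0,1],[-0.88,0,-0.06,0,-1.7,0,1],[-0.88,0,-0.06,0,-2.49,0,1],[-1.1,0,0.6,0,-2.49,0.02,1],[-1.36,-0.02,1.26,0,-2.49,0.02,1],[-1.5,-0.02,1.6,0,-2.49,0.02,1],[-1.6,-0.02,1.94,0,-2.49,0.02,1],[-1.6,-0.02,1.94,0,-2.49,0.02,1],[-1.6,-0.02,1.94,0,-2.49,0.02,1],[-1.6,-0.02,1.94,0,-2.49,0.02,1]]'; python3 -c "
from h import *
st(); print(row(bd(.04,-.001,.024),Rt(0)))"
```

```text
clock: 18.0
position: [0.5115, -0.0908, 0.0248]
ee_rot: [0.751, 0.66, 0.0, 0.0]
ft_force: [0.5, 0.6, 0.6]
grip_width: 0.998
grasp_force: 0.0
t 18.0 board xyz [-0.0299 -0.0014  0.0248] tilt -0.0 F board [ 0.7 -0.5  0.6] w 1.0 j [-0.47  0.41  0.66  1.98 -0.33  0.85  0.23]
[ 1.4  -0.01  0.02  0.    0.    0.  ]
```

```bash
python3 -m pendant '[[0.2,0,0,0,0,0,1],[0.4,0,0,0,0,0,1],[0.52,0,0,0,0,0,1],[0.66,0,0,0,0,0,1],[0.8,0,0,0,0,0,1],[0.94,0,0,0,0,0,1],[1.08,0,0,0,0,0,1],[1.22,0,0,0,0,0,1],[1.35,0,0,0,0,0,1],[1.45,0,0,0,0,0,1]]'; python3 - <<'E'
from h import *
st()
n='top'; im,d=manip.camera(n); W=cloud(n,d)
for p,q in traced('lid',n,[.53,.03],W):
        q=q-O; b=np.stack([q@D,q@Y,q[:,2]],1); print(n,round(p,2),np.percentile(b,[1,99],axis=0).round(3))
E
```

```text
clock: 19.25
position: [0.5203, -0.0185, 0.0239]
ee_rot: [0.751, 0.66, -0.001, -0.0]
ft_force: [-0.6, -2.3, 1.1]
grip_width: 1.002
grasp_force: 0.7
t 19.25 board xyz [ 0.043  -0.0007  0.0239] tilt -0.0 F board [-2.3  0.3  1.1] w 1.0 j [-0.6   0.41  0.64  1.98 -0.32  0.85  0.08]
top 0.62 [[ 0.109 -0.069  0.018]
 [ 0.152  0.068  0.049]]
```

Lid's leading edge is at about 0.15. Closing the last ~10 mm, to a light press on the fence.

```bash
python3 -m pendant '[[0.04,0,0,0,0,0,1],[0.08,0,0,0,0,0,1],[0.12,0,0,0,0,0,1],[0.15,0,0,0,0,0,1],[0.18,0,0,0,0,0,1],[0.2,0,0,0,0,0,1],[0.22,0,0,0,0,0,1],[0.23,0,0,0,0,0,1],[0.24,0,0,0,0,0,1],[0.24,0,0,0,0,0,1]]'; python3 -c "
from h import *
st()"
```

```text
clock: 20.6
position: [0.5216, -0.008, 0.0239]
ee_rot: [0.752, 0.659, -0.001, -0.0]
ft_force: [-1.8, -4.9, 0.8]
grip_width: 1.002
grasp_force: 2.7
t 20.6 board xyz [ 0.0536 -0.0006  0.0239] tilt -0.1 F board [-5.1  1.2  0.8] w 1.0 j [-0.62  0.41  0.63  1.98 -0.32  0.86  0.06]
```

```bash
python3 -m pendant '[[0.01,0,0,0,0,0,1],[0.02,0,0,0,0,0,1],[0.03,0,0,0,0,0,1],[0.04,0,0,0,0,0,1],[0.05,0,0,0,0,0,1],[0.05,0,0,0,0,0,1],[0.05,0,0,0,0,0,1],[0.05,0,0,0,0,0,1],[0.05,0,0,0,0,0,1],[0.05,0,0,0,0,0,1]]'; python3 -c "
from h import *
st()"
```

```text
clock: 21.85
position: [0.5216, -0.0079, 0.0239]
ee_rot: [0.752, 0.659, -0.002, 0.001]
ft_force: [-3.4, -13.1, 2.3]
grip_width: 1.0
grasp_force: 6.8
t 21.85 board xyz [ 0.0537 -0.0006  0.0239] tilt -0.2 F board [-13.4   1.7   2.3] w 1.0 j [-0.62  0.41  0.63  1.98 -0.32  0.86  0.05]
```

The lid is solid against the fence: 13 N with no movement. Backing off, then going up and away to check.

```bash
python3 -m pendant '[[-0.1,0,0,0,0,0,1],[-0.4,0,0,0,0,0,1],[-0.9,0,0,0,0,0,1],[-1.5,0,0,0,0,0,1],[-2,0,-0.6,0,0,0,1],[-2.5,0,-1.6,0,0,0,1],[-3,0,-2.6,0,0,0,1],[-3.5,0,-3.4,0,0,0,1],[-3.5,0,-3.4,0,0,0,1],[-3.5,0,-3.4,0,0,0,1]]'; python3 - <<'E'
from h import *
st()
for n in('top','side'):
    im,d=manip.camera(n); W=cloud(n,d)
    for p,q in traced('lid',n,[.53,.05],W):
        q=q-O; b=np.stack([q@D,q@Y,q[:,2]],1); f=b[b[:,2]>.04]; print(n,round(p,2),np.percentile(b,[1,99],axis=0).round(3).tolist(), rect(b),'frame',rect(f),np.percentile(f[:,2],[5,50,95]).round(3))
    if n=='side': cv2.imwrite('pics/side6.png',cv2.resize(im[100:320,120:420],None,fx=2.6,fy=2.6)[...,::-1])
E
```

```text
clock: 23.1
position: [0.4995, -0.1776, 0.1933]
ee_rot: [0.751, 0.66, -0.001, -0.001]
ft_force: [0.7, 0.4, -0.9]
grip_width: 1.003
grasp_force: 0.0
t 23.1 board xyz [-0.1175 -0.0007  0.1933] tilt 0.0 F board [ 0.5 -0.6 -0.9] w 1.0 j [-0.45  0.19  0.79  1.82 -0.15  1.2   0.26]
top 0.63 [[0.067, -0.069, 0.027], [0.159, 0.068, 0.048]] (array([ 0.11217773, -0.00207618]), (96.70486450195312, 142.36431884765625), 0.18922613561153412) frame (array([ 0.11323873, -0.00047903]), (116.16304016113281, 71.11802673339844), 89.9442138671875) [0.041 0.044 0.048]
```

View pics/side6.png

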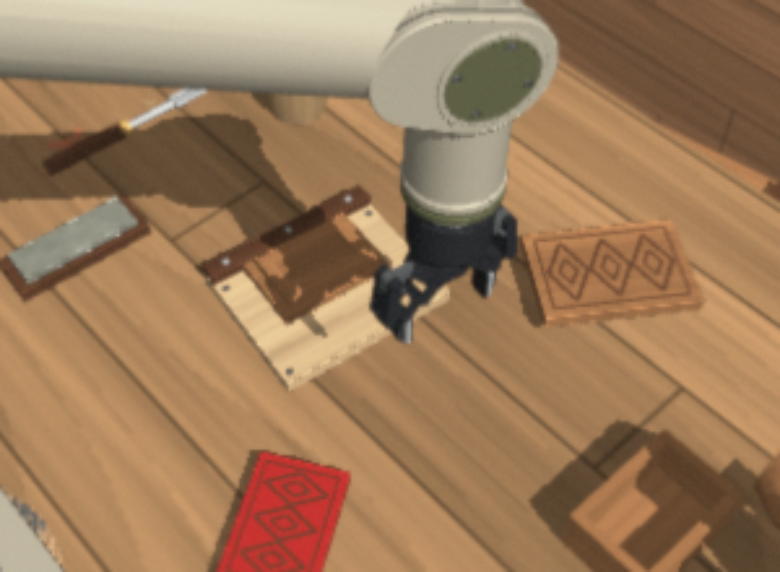

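The lid lies flat against the fence (crop ~(320,265)). Its centre is at x ≈ 0.113, so the leading edge is at ≈ 0.16, square within about 0.2°, with the frame top at 44 mm. The hand is clear of everything, so I'm handing in.

```bash
python3 -c "
from workcell import manip
print(manip.hand_in())"
```

```text
the job is handed in; nothing more can be done
None
```

The lid was turned over at the board's open edge and pushed flat and square against the fence, the hand is clear, and the job was handed in at about 23 s; no verdict was returned.

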